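# Eject a drive module with the dock's rocker and park it in the empty cradle

### The arm

A 6-joint arm with a two-finger parallel gripper is mounted at the origin on the work surface. World frame = base frame: x ahead of the robot, y to its left, z up, the work surface at z = 0. Lengths are in mm, angles in rad, forces in N, time in s.
With the tool pointing down it reaches from about 400 to 925 mm from the base axis. Payload 12.5 kg.
Tool frame: the origin (TCP) lies midway between the tips of the shut fingers; the grasp point (between the pads) lies 19 mm behind it; z points along the fingers, y is the line along which they close (so a half turn about z gives the same grasp; the last joint's range is limited). The gripper opens to 95 mm and grips with 3 to 60 N. Pads are 20 mm wide; open, the fingers measure 119 mm over their backs; the gripper's body (75 mm by 180 mm) begins 59 mm behind the grasp point.
Start: joints at [-1.451, 0.491, 1.559, -0, 1.092, -0.106], TCP at [139.951, -609.151, 175.161] pointing down, gripper open.
Joint ranges: [-3.1, 3.1], [-0.84, 2.19], [0.05, 2.79], [-1.13, 4.28], [0.06, 2.93], [-2.69, 2.69]. Speed limits (rad/s): [2.22, 2.22, 2.79, 3.14, 3.14, 3.14].

### API

Orientations are given as [roll, pitch, yaw] about the fixed x, y, z axes, in that order (R = Rz(yaw) Ry(pitch) Rx(roll)).
In Python, from cell import state, read_camera, camera_info, env gives the robot as it stands.
- The arm moves only by the tool move_arm, never from a script. Its argument "commands" is a list of rows, each a list of 3 entries, a list of its own where there are three numbers: the shift along the world's x, y, z in cm, then the turn, a rotation vector about the world's x, y, z in degrees, then the opening, from 0 (shut) to 1 (fully open). A call has 1 to 10 rows; each row shifts and turns the commanded pose from where the row before left it; what a row does not reach is not made up. A row lasts 1/10 s, in which the tool goes at most 50 mm and 8.59 degrees, less where a joint would pass 70% of its speed; a pose out of reach is approached as far as the arm can. A call with a gripper value outside its range is refused whole. The fingers move at their own pace and stop on an object; the grip force is fixed at half the most. Time passes only in rows, so rows that do not move let the fingers close. It gives the time, the measured TCP pose, the force, the opening and the grip force at its end, in the units of the state.
- state(): the state, without advancing time (a new reading comes with each control period).
- read_camera(name): name is "side" or "top"; returns the picture (400x640x3 uint8, blue, green, red); there is no depth.
- camera_info(name): a dict with "K" (3x3 intrinsics, pixels), "cam_to_world" (4x4, takes a point from camera to world coordinates). Camera axes: x right, y down, z forward; pixel columns grow to the right and rows downward; lengths in mm; the calibration is good to about 2 mm. A picture is of the moment at which its call begins. camera_info takes no time and is no camera call.
- env.job_done(): hands the job in; it is judged then, once.
The state is a dict: "t": time; "joints": joint angles; "qvel": joint speeds; "tau": joint torques, N m; "eef_pos": TCP position; "tcp_rot": TCP orientation; "ft_force": force on the tool from outside, world axes, zero at the start; "moment": the same for the moment, N m; "opening": opening from 0.0 (shut) to 1.0 (fully open); "grip_force": force on a finger pad.
Only numpy, scipy, OpenCV 4.12 (cv2) and the standard library are available. Lean on these libraries where they do the work, as an engineer would, in place of code of your own. Each camera call takes 0.05 s, during which the arm holds its last target. There are 200 camera calls.

### The job

Eject the drive module from the dock: push the dock's rocker tab down until it is fully home against its stop and keep leaning on it there for about a second with roughly 12 N (at least 8 N, and never more than 20 N anywhere on the dock), so that the module tips up out of the well and stays raised. Then take the raised module by its top, draw it out, lower it gently and upright into the empty cradle until it stands on the cradle's floor, and let go. Leave the other module, in the other cradle, where it is.

Things in the scene. Friction and masses are not known exactly. Their poses are not given: they have to be found in the camera images.
- dock: black drive dock bolted to the bench; origin on the table under the centre of its well, x along the well, z up. Block 98 (x) by 37 (y) mm, rim 80 mm above the table. The well (83 x 19 mm, open on top) holds the module upright, its top 2 mm below the rim, out of reach of fingers until raised. The ejector rocker's black ribbed tab sticks out at the -x end, on a 190 x 62 x 6 mm base plate
- rocker (a joint): rocker angle: -0.24 to -0.2 at the start (tab up, module seated), 0.36 with the tab fully home on its hard stop (toe under the module up). About 3 to 7 N on the tab moves it; the pivot is stiff, so it stays where it is left, also under the module. At home the module has risen 19 to 32 mm and its top stands 17 to 30 mm proud of the rim
- tab_spot (a point): where to press, fixed to the dock: 118 mm from its origin at -x, 22 mm high, about the middle of the tab's top when home. The tab is 34 (x) by 36 (y) mm; a push straight down here stays on it. Its top starts 48 to 68 mm high and drops about 36 mm. The rocker's pivot (56 mm at -x, 26 mm high) is hand-set up to 6 mm higher or lower, not measured, and tab and stop go with it
- drive_center (a point): a finned aluminium drive module, a plain upright block 80 mm long (its x), 16 mm thick (its y) and 44 mm tall, 0.10 to 0.20 kg; symmetric end for end. The point is its centre, 22 mm above its underside, z up. To be ejected; starts in the well, underside 34 mm above the table, x along the dock's x
- cradle: the empty grey cradle, bolted to the bench: base 112 (x) by 56 (y) by 6 mm; on it four walls 18 mm high (tops 24 mm above the table) around a slot 90 mm (x) by 21 mm (y). Origin at the table surface under the slot's centre, x along the slot, z up
- cradle_slot (a point): centre of the empty cradle's slot floor, 6 mm above the table; a seated module's centre is 22 mm above it
- spare_center (a point): the other module, to be left alone; it stands in the second, identical cradle. Otherwise a finned aluminium drive module, a plain upright block 80 mm long (its x), 16 mm thick (its y) and 44 mm tall, 0.10 to 0.20 kg; symmetric end for end. The point is its centre, 22 mm above its underside, z up
Not all that is in view belongs to the job. Leave any orange or pink look-alike of the part that bears drive_center alone.

How it is judged (in metres and radians):
On the way, in this order (a step that is already met when the one before it is completed fails the run):
1. the rocker is fully home on its stop and is pressed there with at least 8 N (value of joint rocker above 0.335 rad and contact force between the fingers and dock above 8 N), for 0.3 s.
2. the module has been drawn up clear of the dock (z of drive_center in the frame of dock above 0.105 m), for 0.1 s.
At the end, for the whole second after the job is handed in: the ejected module stands upright (within 0.08 rad) on the floor of the empty cradle's slot (centre 22 mm above it, within 3 mm; within 9 mm of the slot's centre sideways; turned to the slot within 0.12 rad), at rest and released, and the other module is within 8 mm of where it began (z of drive_center in the frame of cradle_slot between 0.019 and 0.0245 m and horizontal distance between drive_center and cradle_slot below 0.009 m and angle between drive_center's own z axis and vertical below 0.08 rad and angle between the x axis of drive_center and the x axis of cradle, either way round below 0.12 rad and linear speed of drive below 0.02 m/s and contact force between the fingers and drive below 0.05 N and distance of spare_center from where it was at the start of the episode below 0.008 m); the robot touches nothing.
It fails at once if the robot pushes on the dock or its rocker with more than 20 N (contact force between any of the fingers, the arm and dock above 20 N).
It fails at once if the module is dropped or driven fast into the cradle (over 0.35 m/s in its last 18 mm) or rammed in with more than 45 N (contact force between drive and cradle above 45 N or (horizontal distance between drive_center and cradle_slot below 0.03 m and z of drive_center in the frame of cradle_slot below 0.04 m and linear speed of drive above 0.35 m/s)).
It fails at once if the other module is moved by more than 8 mm (distance of spare_center from where it was at the start of the episode above 0.008 m).
It also fails if it takes over 64 s, if anything falls off the work surface, if the arm or the gripper's body presses on something with over 40 N, if the wrist force passes 120 N, or if a joint passes its speed limit or range.

## Working session

There is one attempt and no reset: what is moved stays moved. The work goes in short steps, Python scripts to look and compute and a tool call to move; the robot and the scene stay as the last step left them, time stands still between calls to the robot, and variables do not carry over. Pictures are saved under pics/ and viewed, at most 10 in all, crops included, and the job is handed in when it is done.

Besides the shell and the picture viewer there is one more tool, called after ">>>" as name(argument=value, ...) on one line, values as JSON. move_arm: Moves the arm, as the interface text tells. Its arguments: {"type":"object","properties":{"commands":{"type":"array"}},"required":["commands"]}

```bash
mkdir -p pics
python3 - <<'E'
from cell import state, read_camera, camera_info
import cv2
for n in("top","side"):
    cv2.imwrite(f"pics/{n}0.png",read_camera(n)); c=camera_info(n); print(n,c["K"],c["cam_to_world"])
print(state())
E
```

```text
top [[466.8169595    0.         326.59669699]
 [  0.         466.8169595  199.70074704]
 [  0.           0.           1.        ]] [[-1.60674540e-02 -9.82048783e-01  1.87941547e-01  3.95858446e+02]
 [-9.99725730e-01  1.89817902e-02  1.37170138e-02 -4.47082267e+00]
 [-1.70382437e-02 -1.87669603e-01 -9.82084425e-01  1.05897461e+03]
 [ 0.00000000e+00  0.00000000e+00  0.00000000e+00  1.00000000e+00]]
side [[393.20645735   0.         318.83452693]
 [  0.         393.20645735 200.19360728]
 [  0.           0.           1.        ]] [[-9.96314309e-01 -6.02347862e-02  6.10701905e-02  5.66452682e+02]
 [-8.35652939e-02  5.20935135e-01 -8.49495984e-01  6.50484462e+02]
 [ 1.93556010e-02 -8.51468353e-01 -5.24048667e-01  4.80996837e+02]
 [ 0.00000000e+00  0.00000000e+00  0.00000000e+00  1.00000000e+00]]
{'t': 0.1, 'joints': array([-1.45060410e+00,  4.91491627e-01,  1.55936117e+00, -3.39319524e-05,
        1.09168798e+00, -1.05572316e-01]), 'qvel': array([-7.21641155e-04,  1.25650441e-04, -2.08723783e-03,  1.82340739e-04,
        1.04730248e-04, -8.04648079e-05]), 'tau': array([ 2.40651949e-03, -6.13625264e+01, -2.58603179e+01,  6.94145844e-02,
        4.70807240e-02, -4.27323039e-05]), 'eef_pos': array([ 139.90855735, -608.89675569,  174.63436776]), 'tcp_rot': array([-3.14064663e+00, -6.99811767e-05,  2.25780165e-01]), 'ft_force': array([ 0.07423504, -0.34534285,  0.70482343]), 'moment': array([ 0.00266347, -0.03023147,  0.00404602]), 'grip_force': 0.0, 'opening': 0.9995201076815287}
```

View pics/top0.png

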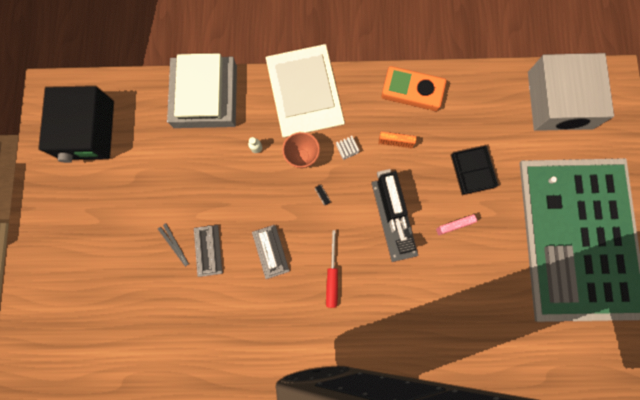

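View pics/side0.png

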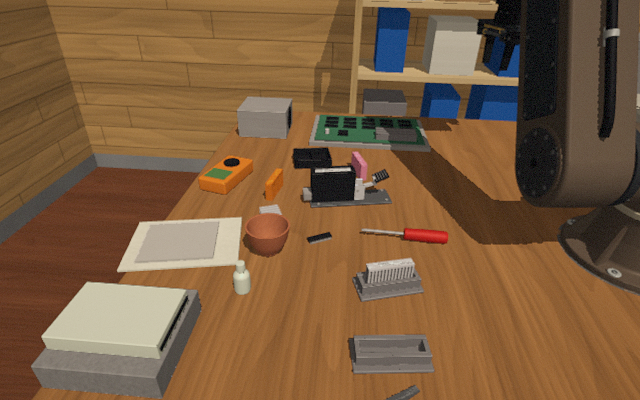

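Top view: the dock is at about (395,215), with its module at (394,195) and the tab at the near end (405,245). The spare in its cradle is at (270,250) and the empty cradle at (207,250).
Candidates for the module: the aluminium one in the dock (394,195), the one in the cradle (270,250), an orange block (398,140) and a pink block (459,224). By the description I choose the one in the dock, and I'll check it in a close crop.

Run:
```python
import cv2,numpy as np
t=cv2.imread("pics/top0.png");s=cv2.imread("pics/side0.png")
a=cv2.resize(t[160:270,360:430],None,fx=5,fy=5,interpolation=cv2.INTER_CUBIC)
b=cv2.resize(t[215:285,185:295],None,fx=4,fy=4,interpolation=cv2.INTER_CUBIC)
c=cv2.resize(s[155:215,295:400],None,fx=4,fy=4,interpolation=cv2.INTER_CUBIC)
im=np.zeros((550,800,3),np.uint8); im[:550,:350]=a; im[:280,355:795]=b; im[290:530,355:775]=c
cv2.imwrite("pics/crop0.png",im)
```

```text
(no output)
```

View pics/crop0.png

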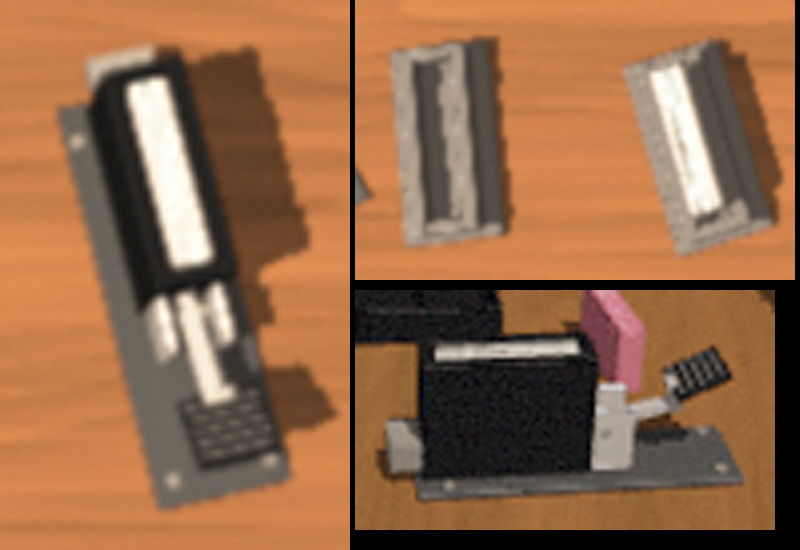

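The crop shows the chosen aluminium module in the black dock (white top in the well) and the ribbed tab beyond the steel lever. The empty cradle is on the left and the spare on the right.

```bash
cat > h.py <<'E'
import cv2,numpy as np
from cell import state, read_camera, camera_info
C={n:(np.array(camera_info(n)["K"]),np.array(camera_info(n)["cam_to_world"])) for n in("top","side")}
def ray(n,p):
    K,T=C[n]; d=T[:3,:3]@np.linalg.solve(K,[p[0],p[1],1.]); return T[:3,3],d/np.linalg.norm(d)
def plane(n,p,z):
    o,d=ray(n,p); return o+d*(z-o[2])/d[2]
def proj(n,P):
    K,T=C[n]; q=K@(T[:3,:3].T@(np.asarray(P,float)-T[:3,3])); return q[:2]/q[2]
def tri(pt,ps):
    o1,d1=ray("top",pt);o2,d2=ray("side",ps)
    s=np.linalg.lstsq(np.c_[d1,-d2],o2-o1,rcond=None)[0]
    a,b=o1+d1*s[0],o2+d2*s[1]; return (a+b)/2,np.linalg.norm(a-b)
def mask(im,roi,smax,vmin,vmax=255):
    x0,y0,x1,y1=roi; h=cv2.cvtColor(im,cv2.COLOR_BGR2HSV); m=np.zeros(im.shape[:2],np.uint8)
    m[y0:y1,x0:x1]=cv2.inRange(h,(0,0,vmin),(179,smax,vmax))[y0:y1,x0:x1]; return m
def big(m):
    cs=cv2.findContours(m,cv2.RETR_EXTERNAL,cv2.CHAIN_APPROX_NONE)[0]; return max(cs,key=cv2.contourArea)
def rect_world(n,c,z):
    W=np.array([plane(n,p[0],z)[:2] for p in c],np.float32); return cv2.minAreaRect(W)
E
python3 - <<'E'
from h import *
t=cv2.imread("pics/top0.png");s=cv2.imread("pics/side0.png")
for nm,rt,z in(("drive",(375,165,410,218),78),("spare",(255,222,280,275),50)):
    c=big(mask(t,rt,70,185)); print(nm,rect_world("top",c,z),cv2.minAreaRect(c))
    np.save(nm,c)
c=big(mask(s,(312,160,365,180),70,150)); print("drive side",cv2.minAreaRect(c),tri(cv2.minAreaRect(np.load("drive.npy"))[0],cv2.minAreaRect(c)[0]), rect_world("side",c,78))
for nm,rt,rs in(("empty",(188,218,228,282),(340,325,445,380)),("sparecr",(245,218,295,282),(345,255,432,302))):
    for n,im,r in(("top",t,rt),("side",s,rs)):
        c=big(mask(im,r,90,30)); b=cv2.minAreaRect(c); print(nm,n,b,[rect_world(n,c,z) for z in(6,24)])
hs=cv2.cvtColor(t,cv2.COLOR_BGR2HSV)
print("row 250 H S V"); print([(x,*map(int,hs[250,x])) for x in range(190,226)])
a=cv2.resize(t[218:282,186:232],None,fx=8,fy=8,interpolation=cv2.INTER_CUBIC)
b=cv2.resize(s[328:380,345:440],None,fx=4,fy=4,interpolation=cv2.INTER_CUBIC)
im=np.zeros((512,760,3),np.uint8);im[:,:368]=a;im[:208,375:755]=b
d=cv2.resize(t[225:265,385:420],None,fx=7,fy=7,interpolation=cv2.INTER_CUBIC);im[215:495,375:620]=d
cv2.imwrite("pics/crop1.png",im)
E
```

```text
drive ((593.2367553710938, -133.8095245361328), (80.97417449951172, 17.042709350585938), 12.143715858459473) ((393.40875244140625, 194.15768432617188), (37.361083984375, 7.923126220703125), 75.0685806274414)
spare ((482.36480712890625, 140.53970336914062), (81.15106201171875, 19.416542053222656), 16.694551467895508) ((266.9189147949219, 249.44290161132812), (37.360565185546875, 9.076820373535156), 73.81079864501953)
drive side ((332.49176025390625, 169.8185577392578), (2.951497793197632, 35.05471420288086), 87.39744567871094) (array([ 593.27720898, -133.8356557 ,   78.79644159]), np.float64(1.0634027833546522)) ((593.7334594726562, -135.70391845703125), (79.74402618408203, 14.290876388549805), 12.619370460510254)
empty top ((207.47933959960938, 250.2517547607422), (49.07987976074219, 24.498416900634766), 85.2363510131836) [((486.6135559082031, 281.24871826171875), (110.04840087890625, 55.262882232666016), 6.5171709060668945), ((485.06207275390625, 276.3644714355469), (108.16714477539062, 54.31819534301758), 6.517183780670166)]
empty side ((391.5, 354.0), (38.0, 85.0), 90.0) [((486.24
[... 862 characters left out ...]
), (191, 12, 159, 209), (192, 12, 160, 209), (193, 13, 160, 210), (194, 12, 153, 205), (195, 13, 111, 191), (196, 14, 65, 180), (197, 15, 50, 178), (198, 15, 50, 177), (199, 15, 51, 169), (200, 15, 52, 138), (201, 13, 52, 88), (202, 12, 48, 69), (203, 13, 45, 79), (204, 16, 46, 83), (205, 17, 43, 83), (206, 17, 42, 84), (207, 16, 49, 110), (208, 15, 52, 161), (209, 15, 51, 175), (210, 15, 52, 175), (211, 15, 51, 175), (212, 15, 52, 172), (213, 15, 53, 150), (214, 15, 53, 96), (215, 15, 50, 72), (216, 13, 45, 80), (217, 14, 46, 84), (218, 14, 45, 85), (219, 14, 53, 82), (220, 13, 104, 86), (221, 13, 150, 100), (222, 12, 158, 134), (223, 12, 160, 191), (224, 12, 159, 208), (225, 12, 160, 209)]
```

View pics/crop1.png

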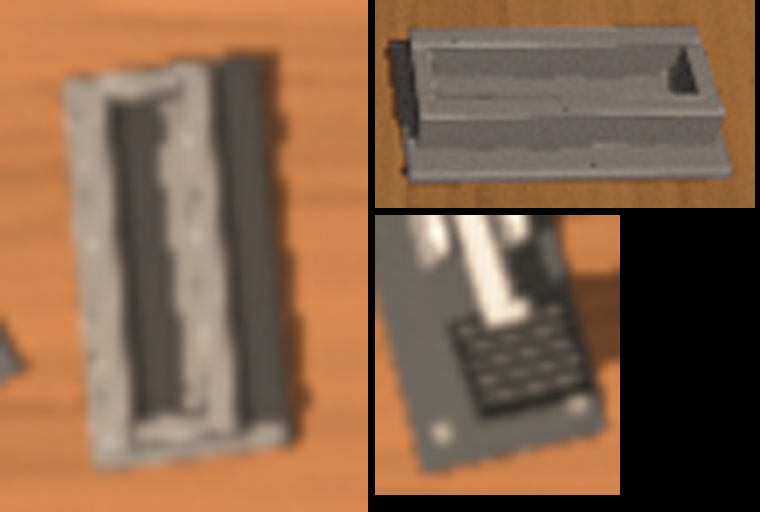

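The empty cradle's base corners agree in both views: centre about (486.5, 281), yaw 6.5°. The drive's top centre triangulates to (593.3, -134, 78.8), yaw 12.1°. That puts tab_spot at about (478, -158.6), and the tool's yaw (12.9°) already nearly matches, so I'm moving over the tab with the fingers shut.

>>> move_arm(commands=[[[2.8,3.75,0],[0,0,-0.8],0],[[2.8,3.75,0],[0,0,0],0],[[2.8,3.75,0],[0,0,0],0],[[2.8,3.75,0],[0,0,0],0],[[2.8,3.75,0],[0,0,0],0],[[2.8,3.75,0],[0,0,0],0],[[2.8,3.75,0],[0,0,0],0],[[2.8,3.75,0],[0,0,0],0],[[2.8,3.75,0],[0,0,0],0],[[2.8,3.75,0],[0,0,0],0]])

```text
t: 1.1
eef_pos: [420.7, -232.4, 175.1]
tcp_rot: [3.142, 0.0, 0.212]
ft_force: [-0.2, 0.0, 0.2]
opening: 0.217
grip_force: 0.0
```

Run:
```python
from h import *
for z in(45,55,65): print(z,plane("top",(405.7,246),z))
# side tab: crop0 centre (697,373)-> px
ps=(295+(697-355)/4,155+(373-290)/4); print(ps,tri((405.7,246),ps))
# slot in cradle: centre from inner top corners (side crop1 /4)
q=np.array([(428,47),(690,47),(700,95),(432,98)],float); q=q.mean(0); print(plane("side",(345+(q[0]-375)/4,328+q[1]/4),24))
```

```text
45 [ 484.58615225 -159.86951974   45.        ]
55 [ 483.71110364 -158.33694984   55.        ]
65 [ 482.83605504 -156.80437994   65.        ]
(380.5, 175.75) (array([ 483.64943035, -157.888951  ,   58.17145217]), np.float64(0.4356321167984986))
[486.46837054 283.19890688  24.        ]
```

Two views put the tab centre at (484, -158, 58), which agrees with tab_spot.

>>> move_arm(commands=[[[2.85,3.7,0],[0,0,0],0],[[2.85,3.7,0],[0,0,0],0],[[0,0,-2.0],[0,0,0],0],[[0,0,-2.5],[0,0,0],0],[[0,0,-2.5],[0,0,0],0],[[0,0,-2.0],[0,0,0],0],[[0,0,0],[0,0,0],0],[[0,0,0],[0,0,0],0]])

```text
t: 1.9
eef_pos: [477.0, -160.2, 85.4]
tcp_rot: [-3.141, 0.0, 0.212]
ft_force: [0.1, 1.5, 0.9]
opening: 0.006
grip_force: 0.0
```

>>> move_arm(commands=[[[0.1,0.15,-0.6],[0,0,0],0],[[0,0,-0.6],[0,0,0],0],[[0,0,-0.4],[0,0,0],0],[[0,0,-0.4],[0,0,0],0],[[0,0,-0.3],[0,0,0],0],[[0,0,-0.3],[0,0,0],0],[[0,0,-0.3],[0,0,0],0],[[0,0,-0.3],[0,0,0],0],[[0,0,-0.3],[0,0,0],0],[[0,0,-0.3],[0,0,0],0]])

```text
t: 2.9
eef_pos: [478.0, -158.7, 46.9]
tcp_rot: [3.141, -0.0, 0.212]
ft_force: [-1.3, 0.3, -0.7]
opening: 0.007
grip_force: 0.0
```

>>> move_arm(commands=[[[0,0,-0.3],[0,0,0],0],[[0,0,-0.3],[0,0,0],0],[[0,0,-0.3],[0,0,0],0],[[0,0,-0.2],[0,0,0],0]])

```text
t: 3.3
eef_pos: [477.9, -158.6, 35.9]
tcp_rot: [-3.142, 0.0, 0.212]
ft_force: [-0.7, 0.5, -0.0]
opening: 0.009
grip_force: 0.0
```

No contact force at z = 36, which is suspicious, so I'm taking a look.

Run:
```python
from h import *
t=read_camera("top");s=read_camera("side"); print(state()["ft_force"],state()["eef_pos"])
im=np.zeros((560,800,3),np.uint8)
im[:560,:385]=cv2.resize(t[160:272,355:432],None,fx=5,fy=5,interpolation=cv2.INTER_CUBIC)
im[:300,390:800]=cv2.resize(s[150:210,318:400],None,fx=5,fy=5,interpolation=cv2.INTER_CUBIC)
cv2.imwrite("pics/p1.png",im)
```

```text
[0.88291008 0.00400184 0.31173128] [ 477.81791638 -158.60268536   35.88817314]
```

View pics/p1.png

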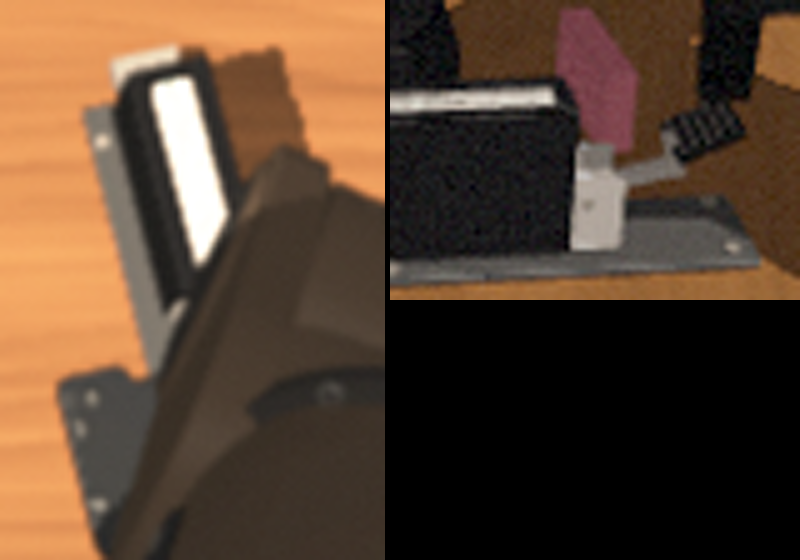

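Run:
```python
from h import *
for P in((477.8,-158.6,35.9),(477.8,-158.6,60),(467.8,-160,60),(477.8,-158.6,70)):
    p=proj("side",P); print(P,p,"crop",390+(p[0]-318)*5,(p[1]-150)*5)
print(camera_info("side")["K"][0], state())
```

```text
(477.8, -158.6, 35.9) [382.13331996 184.22964359] crop 710.6665998075582 171.14821796548924
(477.8, -158.6, 60) [383.22232927 175.06603368] crop 716.1116463709703 125.33016841512861
(467.8, -160, 60) [387.56992494 175.02685382] crop 737.8496246896166 125.13426909905775
(477.8, -158.6, 70) [383.68319971 171.18797967] crop 718.415998572849 105.93989835268161
[393.20645735   0.         318.83452693] {'t': 3.4, 'joints': array([-4.51717560e-01,  5.22396734e-01,  1.99156641e+00, -1.18235298e-04,
        6.28045035e-01,  9.07376918e-01]), 'qvel': array([-0.00064037, -0.00738456, -0.00453549, -0.00050246,  0.0067862 ,
        0.00051933]), 'tau': array([-6.58765028e-03, -5.27592838e+01, -1.54648411e+01,  4.62833501e-02,
       -1.19021405e-01,  1.33906838e-04]), 'eef_pos': array([ 477.81791638, -158.60268536,   35.88817314]), 'tcp_rot': array([-3.14139147e+00,  3.70151344e-04,  2.11797573e-01]), 'ft_force': array([0.88291008, 0.00400184, 0.31173128]), 'moment': array([ 0.01354153, -0.00740725,  0.04090879]), 'grip_force': 0.0, 'opening': 0.008551575681674473}
```

Run:
```python
from h import *
print(proj("side",(140,-609,175)),proj("side",(140,-609,195)))
for z in(114,130,150,170): print(z,proj("top",(495.6,-62.7,z)),proj("top",(422,-78.5,z)))
t=read_camera("top");s=read_camera("side")
im=np.zeros((600,800,3),np.uint8)
im[:300,:400]=cv2.resize(cv2.imread("pics/side0.png")[0:75,440:540],None,fx=4,fy=4,interpolation=cv2.INTER_CUBIC)
im[:300,400:]=t[100:400,240:640]
im[300:,:640]=cv2.resize(s[100:200,280:440],(640,300),interpolation=cv2.INTER_CUBIC)
cv2.imwrite("pics/p2.png",im)
```

```text
[489.99774782  79.42243979] [491.6280358   72.75287603]
114 [362.47743261 238.33272764] [371.52286521 274.9698715 ]
130 [362.94669725 237.47848892] [372.15445481 274.73086197]
150 [363.55605176 236.36923374] [372.97507356 274.420319  ]
170 [364.19227231 235.21107225] [373.83245249 274.09586505]
```

View pics/p2.png

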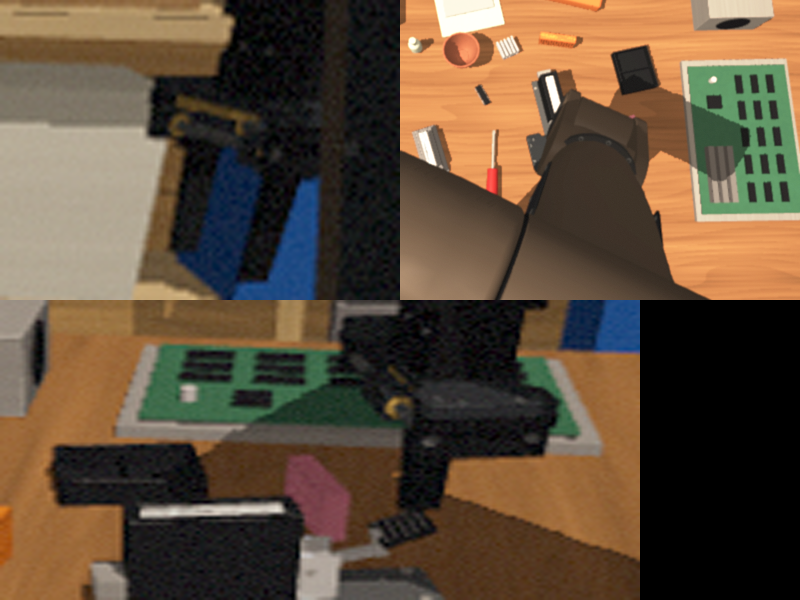

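Run:
```python
from h import *
f=lambda P:(lambda p:(round(280*0+(p[0]-280)*4),round(300+(p[1]-100)*3)))(proj("side",P))
c=np.array([477.8,-158.6,35.9]);X=np.array([.9776,.2103,0]);Y=np.array([-.2103,.9776,0])
for nm,P in(("body near +x",c+37.5*X+90*Y+[0,0,78]),("body near -x",c-37.5*X+90*Y+[0,0,78]),("body c",c+[0,0,78]),("body far",c-90*Y+[0,0,78]),("tip +",c+10*X+12*Y),("tip -",c-10*X+12*Y),("finger top+",c+10*X+12*Y+[0,0,70]),("finger top-",c-10*X+12*Y+[0,0,70])): print(nm,f(P))
D=np.array([593.3,-133.8,0]);
for u in(-101,-135):
  for v in(-18,18): print("tab",u,v,f(D+u*X+v*Y+[0,0,58]))
```

```text
body near +x (399, 519)
body near -x (542, 515)
body c (423, 461)
body far (383, 414)
tip + (397, 561)
tip - (431, 560)
finger top+ (410, 478)
finger top- (445, 477)
tab -101 -18 (376, 518)
tab -101 18 (391, 540)
tab -135 -18 (432, 516)
tab -135 18 (450, 538)
```

Side view: the fingers' lower end is at about pixel (385,168), just above the untouched tab at (381,176). By the reported pose it should be near row 186, so the finger seems to sit about 45 mm higher than reported. I'll take a small step down and compare.

>>> move_arm(commands=[[[0,0,-0.2],[0,0,0],0],[[0,0,-0.2],[0,0,0],0],[[0,0,-0.2],[0,0,0],0],[[0,0,0],[0,0,0],0]])

```text
t: 3.9
eef_pos: [477.8, -158.6, 29.9]
tcp_rot: [-3.141, 0.0, 0.212]
ft_force: [-0.2, 0.1, 0.6]
opening: 0.006
grip_force: 0.0
```

Run:
```python
from h import *
s=read_camera("side"); st=state(); print(st["t"],st["eef_pos"],st["ft_force"],st["joints"])
g=cv2.cvtColor(s,cv2.COLOR_BGR2GRAY)
for c in(384,387,389,390): print(c,g[155:190,c].tolist())
im=np.zeros((480,640,3),np.uint8)
im[:]=cv2.resize(s[130:190,340:420],(640,480),interpolation=cv2.INTER_CUBIC)
cv2.imwrite("pics/p3.png",cv2.convertScaleAbs(im,alpha=2,beta=20))
```

```text
3.95 [ 477.87137266 -158.64753704   30.00250543] [ 0.54039761 -0.22938042  0.04431029] [-4.51751951e-01  5.32505475e-01  1.99567945e+00 -1.19807765e-04
  6.13657405e-01  9.07403179e-01]
384 [21, 12, 12, 2, 14, 6, 27, 19, 0, 16, 23, 12, 14, 6, 12, 14, 12, 25, 27, 4, 24, 37, 29, 15, 37, 58, 59, 61, 58, 63, 57, 58, 63, 56, 40]
387 [22, 19, 18, 3, 15, 1, 6, 14, 22, 8, 15, 2, 5, 20, 13, 15, 24, 33, 27, 21, 25, 25, 14, 43, 61, 61, 61, 62, 58, 57, 58, 59, 60, 56, 60]
389 [24, 5, 13, 7, 6, 10, 8, 11, 1, 23, 4, 19, 1, 0, 19, 26, 30, 53, 62, 62, 54, 46, 46, 65, 59, 56, 60, 58, 57, 57, 59, 58, 55, 60, 60]
390 [14, 9, 7, 18, 18, 12, 11, 11, 1, 17, 29, 21, 45, 48, 49, 53, 57, 55, 57, 68, 64, 65, 50, 57, 63, 60, 62, 62, 60, 61, 59, 60, 56, 60, 58]
```

View pics/p3.png

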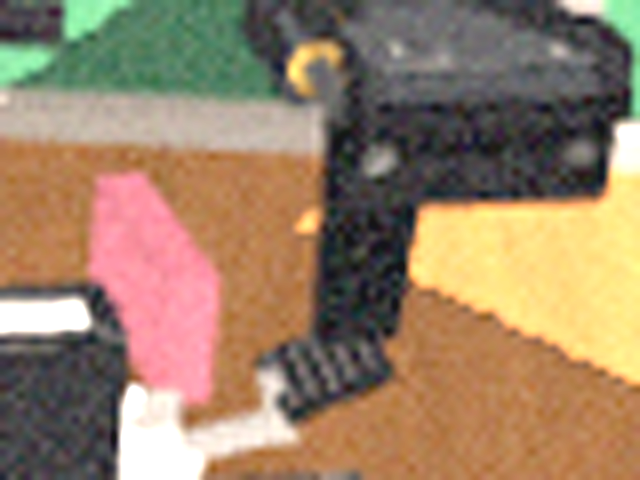

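The finger does move down with the command and now ends just above the tab (tip ≈ pixel (384,172), tab (381,176)). I'll go on down slowly and watch the force.

>>> move_arm(commands=[[[0,0,-0.2],[0,0,0],0],[[0,0,-0.2],[0,0,0],0],[[0,0,-0.1],[0,0,0],0]])

```text
t: 4.25
eef_pos: [477.6, -158.6, 25.0]
tcp_rot: [-3.141, 0.001, 0.212]
ft_force: [-3.6, 0.2, 4.5]
opening: 0.006
grip_force: 1.9
```

Run:
```python
from h import *
s=read_camera("side"); st=state(); print(st["t"],st["eef_pos"],st["ft_force"])
s0=cv2.imread("pics/side0.png")
# tab motion: template match of tab patch from first picture
for r in((372,168,392,184),):
    T=s0[r[1]:r[3],r[0]:r[2]]; R=cv2.matchTemplate(s[155:205,360:405],T,cv2.TM_CCOEFF_NORMED); print(cv2.minMaxLoc(R),"expected",r[0]-360,r[1]-155)
g=cv2.cvtColor(s,cv2.COLOR_BGR2GRAY)
for c in(381,384,387,389): print(c,g[160:192,c].tolist())
```

```text
4.3 [ 477.59753457 -158.60943506   24.95990371] [-2.87089484 -0.24303199  3.08744273]
(-0.26909154653549194, 0.603078305721283, (18, 22), (12, 13)) expected 12 13
381 [0, 24, 12, 4, 4, 16, 3, 2, 24, 20, 15, 12, 4, 9, 16, 32, 42, 46, 52, 20, 17, 41, 59, 64, 61, 60, 64, 63, 62, 73, 77, 57]
384 [5, 14, 16, 1, 22, 13, 0, 17, 7, 17, 14, 18, 20, 0, 19, 37, 41, 36, 27, 9, 33, 58, 61, 64, 57, 63, 58, 64, 61, 39, 39, 46]
387 [3, 6, 2, 13, 21, 4, 13, 18, 1, 22, 9, 12, 22, 14, 17, 34, 38, 34, 21, 37, 62, 61, 59, 58, 61, 59, 58, 54, 55, 59, 58, 58]
389 [9, 13, 13, 15, 9, 7, 17, 2, 27, 6, 16, 24, 27, 35, 46, 55, 49, 25, 47, 60, 60, 59, 64, 60, 51, 61, 63, 58, 61, 62, 59, 58]
```

Contact: Fz is 4.5 N at a reported z of 25, so the tool tip is physically about 35 mm higher than reported. I'll push on in short steps, watching the force.

>>> move_arm(commands=[[[0,0,-0.2],[0,0,0],0],[[0,0,-0.2],[0,0,0],0],[[0,0,-0.2],[0,0,0],0],[[0,0,-0.2],[0,0,0],0]])

```text
t: 4.7
eef_pos: [477.7, -158.6, 17.1]
tcp_rot: [-3.141, 0.0, 0.212]
ft_force: [-5.3, -1.2, 5.4]
opening: 0.003
grip_force: 2.8
```

>>> move_arm(commands=[[[0,0,-0.2],[0,0,0],0],[[0,0,-0.2],[0,0,0],0],[[0,0,-0.2],[0,0,0],0],[[0,0,-0.2],[0,0,0],0]])

```text
t: 5.1
eef_pos: [478.0, -158.7, 9.0]
tcp_rot: [3.141, 0.0, 0.212]
ft_force: [-3.5, -0.7, 5.8]
opening: 0.009
grip_force: 2.7
```

>>> move_arm(commands=[[[0,0,-0.2],[0,0,0],0],[[0,0,-0.2],[0,0,0],0],[[0,0,-0.2],[0,0,0],0]])

```text
t: 5.4
eef_pos: [477.8, -158.6, 3.0]
tcp_rot: [-3.142, 0.0, 0.212]
ft_force: [-3.9, -1.2, 6.6]
opening: 0.002
grip_force: 2.8
```

Run:
```python
from h import *
s=read_camera("side"); st=state(); print(st["t"],st["eef_pos"],st["ft_force"])
im=cv2.resize(s[130:205,310:410],(800,600),interpolation=cv2.INTER_CUBIC)
cv2.imwrite("pics/p4.png",cv2.convertScaleAbs(im,alpha=1.7,beta=20))
```

```text
5.45 [ 477.63854756 -158.58951119    2.77001132] [-3.47242883 -1.6007521   4.49328569]
```

View pics/p4.png

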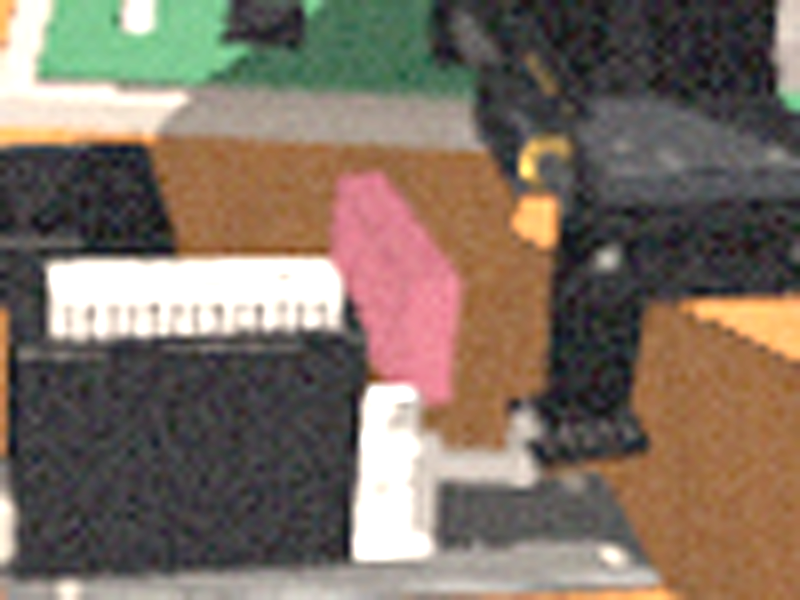

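The side view shows the finger on the tab and the module rising out of the rim (top at crop row 260, rim at 345). I'll continue.

>>> move_arm(commands=[[[0,0,-0.2],[0,0,0],0],[[0,0,-0.2],[0,0,0],0],[[0,0,-0.2],[0,0,0],0]])

```text
t: 5.75
eef_pos: [477.6, -158.6, -3.0]
tcp_rot: [-3.141, 0.001, 0.212]
ft_force: [-5.6, -0.7, 6.2]
opening: 0.003
grip_force: 3.1
```

>>> move_arm(commands=[[[0,0,-0.1],[0,0,0],0],[[0,0,-0.1],[0,0,0],0],[[0,0,-0.1],[0,0,0],0]])

```text
t: 6.05
eef_pos: [477.5, -158.6, -5.9]
tcp_rot: [-3.141, 0.001, 0.212]
ft_force: [-6.2, -2.2, 8.2]
opening: 0.008
grip_force: 4.0
```

>>> move_arm(commands=[[[-0.03,0,-0.06],[0,0,0],0],[[-0.03,0,-0.06],[0,0,0],0]])

```text
t: 6.25
eef_pos: [477.4, -158.8, -7.0]
tcp_rot: [3.141, -0.0, 0.212]
ft_force: [-2.9, -1.0, 6.8]
opening: 0.001
grip_force: 3.9
```

>>> move_arm(commands=[[[-0.02,0,-0.06],[0,0,0],0],[[-0.02,0,-0.06],[0,0,0],0]])

```text
t: 6.45
eef_pos: [477.4, -158.8, -8.1]
tcp_rot: [3.141, -0.001, 0.212]
ft_force: [-1.9, -0.7, 7.2]
opening: 0.005
grip_force: 3.9
```

>>> move_arm(commands=[[[0,0,-0.06],[0,0,0],0],[[0,0,-0.06],[0,0,0],0]])

```text
t: 6.65
eef_pos: [477.4, -158.8, -9.3]
tcp_rot: [3.141, -0.001, 0.212]
ft_force: [-3.6, -1.1, 8.3]
opening: 0.004
grip_force: 3.9
```

>>> move_arm(commands=[[[0,0,-0.05],[0,0,0],0],[[0,0,-0.05],[0,0,0],0]])

```text
t: 6.85
eef_pos: [477.4, -158.8, -10.2]
tcp_rot: [3.141, -0.001, 0.212]
ft_force: [-2.5, 0.4, 8.1]
opening: 0.007
grip_force: 4.2
```

>>> move_arm(commands=[[[0,0,-0.05],[0,0,0],0],[[0,0,-0.05],[0,0,0],0]])

```text
t: 7.05
eef_pos: [477.4, -158.8, -11.4]
tcp_rot: [3.141, -0.001, 0.212]
ft_force: [-1.5, -0.2, 5.2]
opening: 0.003
grip_force: 2.4
```

```bash
cat > rise.py <<'E'
from h import *
s=read_camera("side"); s0=cv2.imread("pics/side0.png"); st=state(); print(st["t"],st["ft_force"].round(1))
def topedge(im,c):
    v=im[135:178,c].min(1).astype(int); return 135+int(np.argmax(v>110))
for c in(318,326,334,342,348): print(c,topedge(s0,c),topedge(s,c))
# rows per mm along z at the module top
print("px/mm",(proj("side",(593,-134,79))-proj("side",(593,-134,104)))/25)
E
python3 rise.py
```

```text
7.1 [-0.6 -1.   3.1]
318 141 141
326 142 142
334 142 157
342 142 157
348 143 158
px/mm [-0.01727889  0.40520191]
```

>>> move_arm(commands=[[[0,0,-0.05],[0,0,0],0],[[0,0,-0.03],[0,0,0],0]])

```text
t: 7.3
eef_pos: [477.4, -158.8, -12.2]
tcp_rot: [3.141, -0.001, 0.212]
ft_force: [0.0, 0.1, 4.8]
opening: 0.005
grip_force: 2.2
```

>>> move_arm(commands=[[[0,0,-0.05],[0,0,0],0],[[0,0,-0.05],[0,0,0],0]])

```text
t: 7.5
eef_pos: [477.3, -158.8, -13.2]
tcp_rot: [3.141, -0.001, 0.212]
ft_force: [1.5, 0.4, 5.3]
opening: 0.006
grip_force: 2.4
```

>>> move_arm(commands=[[[0.03,0,-0.05],[0,0,0],0],[[0,0,-0.05],[0,0,0],0]])

```text
t: 7.7
eef_pos: [477.5, -158.8, -14.0]
tcp_rot: [3.141, -0.0, 0.212]
ft_force: [-0.5, 0.2, 10.7]
opening: 0.005
grip_force: 5.2
```

>>> move_arm(commands=[[[0,0,-0.02],[0,0,0],0],[[0,0,0],[0,0,0],0]])

```text
t: 7.9
eef_pos: [477.5, -158.8, -14.1]
tcp_rot: [3.141, -0.001, 0.212]
ft_force: [-0.6, -0.1, 10.1]
opening: 0.003
grip_force: 5.2
```

>>> move_arm(commands=[[[0,0,-0.02],[0,0,0],0],[[0,0,0],[0,0,0],0]])

```text
t: 8.1
eef_pos: [477.5, -158.8, -14.2]
tcp_rot: [3.141, -0.001, 0.212]
ft_force: [-1.4, -0.3, 12.0]
opening: 0.005
grip_force: 5.7
```

On the stop at 12 N, so I hold for a second.

>>> move_arm(commands=[[[0,0,0],[0,0,0],0],[[0,0,0],[0,0,0],0],[[0,0,0],[0,0,0],0],[[0,0,0],[0,0,0],0],[[0,0,0],[0,0,0],0]])

```text
t: 8.6
eef_pos: [477.5, -158.8, -14.2]
tcp_rot: [3.141, -0.001, 0.212]
ft_force: [-2.1, 0.9, 9.6]
opening: 0.003
grip_force: 5.7
```

```bash
python3 rise.py
```

```text
8.65 [-1.6 -1.  11.1]
318 141 141
326 142 142
334 142 156
342 142 155
348 143 154
px/mm [-0.01727889  0.40520191]
```

>>> move_arm(commands=[[[0,0,-0.02],[0,0,0],0],[[0,0,0],[0,0,0],0],[[0,0,0],[0,0,0],0],[[0,0,0],[0,0,0],0],[[0,0,0],[0,0,0],0]])

```text
t: 9.15
eef_pos: [477.5, -158.8, -14.3]
tcp_rot: [3.141, -0.001, 0.212]
ft_force: [-1.5, -0.7, 12.4]
opening: 0.006
grip_force: 6.1
```

Lifting off; the gripper opens once it's clear.

>>> move_arm(commands=[[[0,0,0.5],[0,0,0],0],[[0,0,2],[0,0,0],0],[[0,0,4],[0,0,0],0],[[0,0,5],[0,0,0],0],[[0,0,5],[0,0,0],0],[[-3,2,0],[0,0,0],0.6],[[-4,2,0],[0,0,0],0.6],[[-4,0,0],[0,0,0],0.6]])

```text
t: 9.95
eef_pos: [365.3, -116.8, 150.0]
tcp_rot: [-3.141, 0.001, 0.214]
ft_force: [-0.7, -0.7, -0.6]
opening: 0.202
grip_force: 0.0
```

Run:
```python
from h import *
def at_y(p,y):
    o,d=ray("side",p); return o+d*(y-o[1])/d[1]
print("p3 tip",at_y((384.4,171.9),-147))
t=read_camera("top");s=read_camera("side");st=state();print(st["eef_pos"],st["opening"],st["ft_force"])
cv2.imwrite("pics/t5.png",t);cv2.imwrite("pics/s5.png",s)
im=np.zeros((600,800,3),np.uint8)
im[:,:400]=cv2.resize(t[150:300,340:440],(400,600),interpolation=cv2.INTER_CUBIC)
im[:,400:]=cv2.resize(s[90:240,300:400],(400,600),interpolation=cv2.INTER_CUBIC)
im[:240,400:]=cv2.resize(s[140:210,303:420],(400,240),interpolation=cv2.INTER_CUBIC)
im[240:,400:]=cv2.resize(s[60:204,320:480],(400,360),interpolation=cv2.INTER_CUBIC)
cv2.imwrite("pics/p5.png",cv2.convertScaleAbs(im,alpha=1.5,beta=15))
```

```text
p3 tip [ 477.29003323 -147.           74.2032743 ]
[ 363.07947597 -117.11551522  150.00905691] 0.2842321462139225 [ 1.07355326 -0.25530613 -0.47157605]
```

View pics/p5.png

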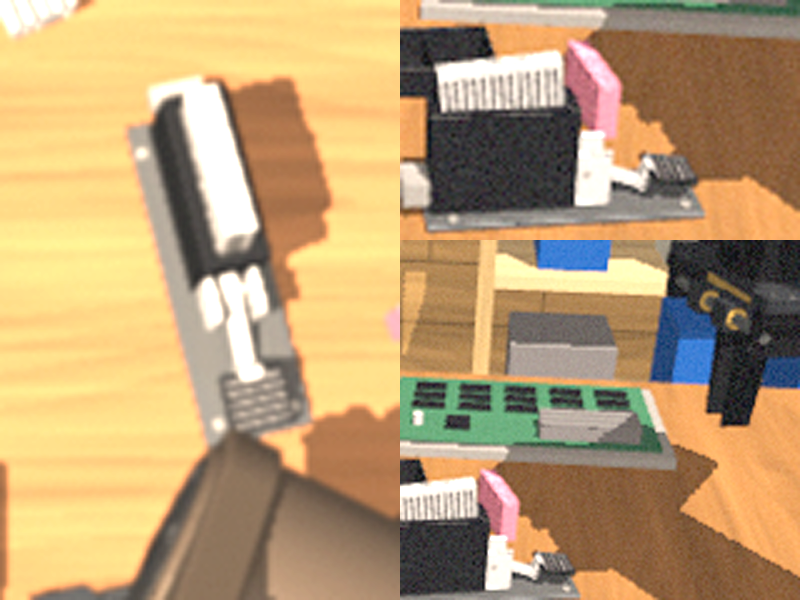

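p5 shows the module raised and tipped, with its tab end higher (crop top edge (440,62) to (560,50)), and the tab down at home. The open fingers are at side pixel (455,134). Next I measure the module's tilt and height, and the real tool offset.

Run:
```python
from h import *
s=cv2.imread("pics/s5.png");t=cv2.imread("pics/t5.png")
D=np.array([593.3,-134.2,0]);X=np.array([.9776,.2103,0]);Y=np.array([-.2103,.9776,0])
m=mask(s,(308,150,356,172),70,130); c=big(m); x,y,w,h=cv2.boundingRect(c); print("bbox",x,y,w,h)
P=[]
for col in range(x+1,x+w-1):
    r=np.argmax(m[:,col]>0); o,d=ray("side",(col,r-0.5)); k=((D-8*Y-o)@Y)/(d@Y); q=o+k*d; P.append(((q-D)@X,q[2]))
P=np.array(P); f=np.polyfit(P[:,0],P[:,1],1); print("far top edge: x",P[0],P[-1],"slope",f[0],"z mid",np.polyval(f,0), "resid",np.std(P[:,1]-np.polyval(f,P[:,0])))
# top view: ends of module top
m=mask(t,(375,160,412,222),70,185); c=big(m); 
for z in(95,100,105): print(z,rect_world("top",c,z))
# fingers: dark blob tip
g=cv2.cvtColor(s,cv2.COLOR_BGR2GRAY)
for r in range(118,140,2): print(r,g[r,440:475].tolist())
```

```text
bbox 314 155 37 17
far top edge: x [ 39.30332177 104.50021975] [-36.65128493 111.10630614] slope -0.08115972889783726 z mid 108.53812126192004 resid 0.7878484271586783
95 ((602.31298828125, -132.14486694335938), (89.08515930175781, 32.53982925415039), 24.645353317260742)
100 ((601.2421264648438, -131.4826202392578), (88.62315368652344, 32.37104415893555), 24.645336151123047)
105 ((600.1713256835938, -130.8203887939453), (88.16102600097656, 32.20225524902344), 24.645347595214844)
118 [112, 113, 117, 70, 11, 16, 25, 16, 27, 16, 22, 18, 11, 0, 24, 20, 23, 9, 8, 16, 11, 0, 11, 30, 55, 66, 53, 51, 48, 53, 45, 37, 42, 33, 38]
120 [116, 115, 107, 54, 13, 25, 20, 24, 28, 19, 21, 9, 20, 13, 14, 7, 9, 16, 22, 15, 17, 12, 0, 86, 110, 114, 114, 115, 117, 117, 121, 120, 120, 116, 120]
122 [113, 115, 85, 34, 17, 26, 23, 25, 24, 23, 20, 15, 8, 11, 15, 21, 0, 20, 21, 23, 18, 6, 53, 103, 115, 109, 113, 113, 111, 114, 114, 114, 113, 115, 115]
124 [114, 115, 84, 35, 20, 29, 28, 19, 26, 15, 8, 13, 11, 14, 11, 1, 22, 8, 13, 14, 10, 8, 90, 113, 116, 110, 108, 110, 112, 113, 113, 117, 117, 114, 121]
126 [1
[... 457 characters left out ...]
 112, 110]
132 [120, 119, 118, 115, 111, 116, 117, 101, 55, 13, 4, 9, 14, 13, 6, 15, 8, 18, 17, 25, 99, 108, 104, 113, 111, 113, 111, 114, 116, 114, 105, 111, 112, 112, 113]
134 [121, 120, 117, 120, 117, 114, 111, 98, 64, 50, 60, 71, 73, 69, 70, 70, 66, 62, 71, 90, 105, 106, 106, 110, 108, 111, 109, 110, 115, 116, 116, 111, 112, 110, 112]
136 [121, 122, 123, 119, 123, 117, 112, 110, 117, 116, 113, 115, 116, 117, 115, 115, 110, 114, 110, 110, 112, 108, 107, 107, 110, 114, 110, 109, 110, 111, 114, 114, 112, 109, 111]
138 [119, 122, 124, 120, 125, 120, 120, 118, 116, 115, 115, 116, 109, 111, 113, 117, 114, 113, 109, 110, 109, 110, 110, 112, 109, 109, 114, 113, 111, 110, 113, 115, 113, 112, 109]
```

Run:
```python
from h import *
def at_y(p,y):
    o,d=ray("side",p); return o+d*(y-o[1])/d[1]
print(at_y((454,134),-92),at_y((447,129),-130))
print(proj("side",(357.7,-92,150)),proj("side",(365.9,-130.3,150)))
```

```text
[357.92845741 -92.         193.46610601] [ 363.28728462 -130.          188.77463891]
[449.80733883 154.29805668] [442.18946856 146.38623438]
```

The visible tips put the tool's true height at about reported z + 39 mm, with x and y agreeing. The module's top is at about 107 mm and it is tipped 0.08 rad. Moving over it with the fingers open.

>>> move_arm(commands=[[[3.8,-0.2,0],[0,0,0],0.5],[[3.8,-0.2,0],[0,0,0],0.5],[[3.8,-0.3,0],[0,0,0],0.5],[[3.8,-0.3,0],[0,0,0],0.5],[[3.8,-0.3,0],[0,0,0],0.5],[[3.8,-0.3,0],[0,0,0],0.5],[[0,0,0],[0,0,0],0.5],[[0,0,0],[0,0,0],0.5],[[0,0,0],[0,0,0],0.5]])

```text
t: 10.95
eef_pos: [594.5, -134.5, 149.8]
tcp_rot: [-3.141, 0.001, 0.212]
ft_force: [-0.4, 0.4, 0.6]
opening: 0.503
grip_force: 0.0
```

>>> move_arm(commands=[[[0,0,-2.5],[0,0,0],0.5],[[0,0,-2.5],[0,0,0],0.5],[[0,0,-2],[0,0,0],0.5],[[0,0,-1],[0,0,0],0.5],[[0,0,0],[0,0,0],0.5],[[0,0,0],[0,0,0],0.5]])

```text
t: 11.55
eef_pos: [595.4, -134.8, 71.1]
tcp_rot: [3.141, -0.001, 0.212]
ft_force: [-0.1, 0.7, 0.1]
opening: 0.502
grip_force: 0.0
```

Run:
```python
from h import *
s=read_camera("side"); st=state(); print(st["eef_pos"],st["opening"],st["ft_force"].round(1))
cv2.imwrite("pics/s6.png",s)
X=np.array([.9776,.2103,0]);Y=np.array([-.2103,.9776,0])
e=st["eef_pos"]; g=st["opening"]*47.5
for dz in(36,39,42):
    print(dz,"near tip in/out",proj("side",e+(g)*Y+[0,0,dz]).round(1),proj("side",e+(g+6)*Y+[0,0,dz]).round(1),"far",proj("side",e-g*Y+[0,0,dz]).round(1))
gr=cv2.cvtColor(s,cv2.COLOR_BGR2GRAY)
for r in range(128,176,2): print(r,gr[r,314:352:2].tolist())
```

```text
[ 595.63231956 -134.83695465   71.30793995] 0.4958528472596442 [ 0.3 -0.6 -0.3]
36 near tip in/out [333.9 162.8] [334.3 164. ] far [330.5 153.5]
39 near tip in/out [333.9 161.5] [334.4 162.8] far [330.6 152.3]
42 near tip in/out [334.  160.3] [334.4 161.5] far [330.6 151.1]
128 [147, 133, 87, 57, 31, 20, 16, 20, 14, 12, 12, 12, 11, 21, 21, 11, 28, 13, 18]
130 [149, 114, 89, 92, 62, 3, 31, 54, 9, 16, 17, 5, 19, 18, 7, 20, 20, 10, 20]
132 [149, 102, 89, 94, 83, 20, 49, 71, 30, 9, 11, 23, 15, 25, 19, 21, 17, 18, 13]
134 [150, 86, 84, 89, 77, 13, 17, 25, 26, 20, 21, 24, 8, 31, 19, 24, 15, 29, 22]
136 [132, 87, 92, 90, 74, 26, 21, 27, 20, 26, 23, 26, 20, 15, 19, 21, 6, 19, 29]
138 [112, 86, 92, 91, 93, 59, 18, 22, 22, 19, 17, 17, 29, 20, 29, 34, 31, 34, 39]
140 [124, 109, 110, 106, 105, 90, 40, 22, 11, 9, 24, 7, 13, 17, 49, 52, 48, 49, 48]
142 [81, 80, 79, 111, 79, 83, 41, 26, 24, 28, 16, 0, 15, 19, 70, 78, 77, 78, 77]
144 [87, 84, 87, 85, 84, 87, 33, 29, 19, 15, 14, 26, 2, 2, 80, 83, 80, 79, 82]
146 [64, 59, 64, 66, 71, 75, 15, 25, 15, 18, 15, 13, 0, 10, 77, 83, 82, 85, 85]
148 [21, 1, 1
[... 468 characters left out ...]

160 [73, 84, 80, 79, 97, 106, 102, 113, 16, 14, 20, 8, 3, 68, 165, 167, 136, 106, 133]
162 [100, 114, 116, 112, 112, 106, 112, 110, 48, 37, 54, 66, 57, 68, 139, 159, 113, 97, 129]
164 [96, 85, 89, 107, 84, 73, 94, 106, 84, 80, 93, 107, 85, 71, 144, 157, 119, 113, 123]
166 [76, 78, 98, 104, 83, 80, 95, 106, 73, 78, 97, 100, 77, 91, 152, 155, 122, 120, 118]
168 [67, 83, 96, 102, 80, 84, 96, 104, 80, 87, 95, 100, 78, 109, 137, 157, 100, 112, 128]
170 [34, 88, 103, 99, 76, 89, 104, 101, 77, 90, 101, 95, 75, 81, 131, 147, 100, 115, 108]
172 [17, 63, 47, 45, 41, 29, 33, 47, 36, 24, 32, 42, 37, 26, 34, 33, 34, 16, 16]
174 [54, 45, 58, 46, 49, 22, 17, 22, 19, 25, 26, 22, 30, 27, 28, 23, 29, 26, 25]
```

The finger tip is at row 162, exactly as the +39 mm offset predicts. Descending to straddle the module's top.

>>> move_arm(commands=[[[-0.1,0.05,-1],[0,0,0],0.4],[[0,0,-0.7],[0,0,0],0.35],[[0,0,-0.5],[0,0,0],0.3],[[0,0,-0.1],[0,0,0],0.26],[[0,0,0],[0,0,0],0.26],[[0,0,0],[0,0,0],0.24],[[0,0,0],[0,0,0],0.22]])

```text
t: 12.3
eef_pos: [594.4, -134.2, 47.4]
tcp_rot: [3.141, -0.0, 0.212]
ft_force: [0.5, 0.1, 0.6]
opening: 0.224
grip_force: 0.0
```

>>> move_arm(commands=[[[0,0,0],[0,0,0],0.2],[[0,0,0],[0,0,0],0.19],[[0,0,0],[0,0,0],0.18]])

```text
t: 12.6
eef_pos: [594.3, -134.2, 47.3]
tcp_rot: [3.141, -0.0, 0.212]
ft_force: [0.1, 0.4, -0.3]
opening: 0.185
grip_force: 0.0
```

>>> move_arm(commands=[[[0,0,0],[0,0,0],0.1],[[0,0,0],[0,0,0],0],[[0,0,0],[0,0,0],0],[[0,0,0],[0,0,0],0]])

```text
t: 13.0
eef_pos: [594.3, -134.2, 47.2]
tcp_rot: [3.141, -0.0, 0.212]
ft_force: [-1.2, -0.8, 1.1]
opening: 0.168
grip_force: 30.0
```

Gripped at 30 N on 16 mm. Drawing it up.

>>> move_arm(commands=[[[0,0,0.3],[0,0,0],0],[[0,0,0.5],[0,0,0],0],[[0,0,0.8],[0,0,0],0],[[0,0,1],[0,0,0],0],[[0,0,1.5],[0,0,0],0],[[0,0,2],[0,0,0],0],[[0,0,2],[0,0,0],0],[[0,0,1.5],[0,0,0],0],[[0,0,0],[0,0,0],0]])

```text
t: 13.9
eef_pos: [595.2, -134.5, 145.9]
tcp_rot: [3.139, -0.004, 0.212]
ft_force: [0.2, -0.1, -2.0]
opening: 0.167
grip_force: 30.0
```

>>> move_arm(commands=[[[-1.1,4.15,0],[0,0,-0.56],0],[[-1.1,4.15,0],[0,0,-0.56],0],[[-1.1,4.15,0],[0,0,-0.56],0],[[-1.1,4.15,0],[0,0,-0.56],0],[[-1.1,4.15,0],[0,0,-0.56],0],[[-1.1,4.15,0],[0,0,-0.56],0],[[-1.1,4.15,0],[0,0,-0.56],0],[[-1.1,4.15,0],[0,0,-0.56],0],[[-1.1,4.15,0],[0,0,-0.56],0],[[-1.1,4.15,0],[0,0,-0.56],0]])

```text
t: 14.9
eef_pos: [483.3, 282.4, 142.8]
tcp_rot: [3.141, 0.0, 0.114]
ft_force: [1.1, -0.1, -1.9]
opening: 0.168
grip_force: 30.0
```

>>> move_arm(commands=[[[0,0,-2],[0,0,0],0],[[0,0,-2],[0,0,0],0],[[0,0,-1],[0,0,0],0],[[0,0,0],[0,0,0],0],[[0,0,0],[0,0,0],0]])

```text
t: 15.4
eef_pos: [484.6, 280.7, 93.5]
tcp_rot: [3.142, -0.0, 0.114]
ft_force: [0.3, 1.1, -1.6]
opening: 0.171
grip_force: 30.0
```

Run:
```python
from h import *
t=read_camera("top");s=read_camera("side");st=state();print(st["eef_pos"],st["tcp_rot"],st["opening"],st["ft_force"])
cv2.imwrite("pics/t7.png",t);cv2.imwrite("pics/s7.png",s)
im=np.zeros((600,800,3),np.uint8)
im[:300]=cv2.resize(s[230:400,300:480],None,fx=1.76,fy=1.76)[:300].copy() if 0 else 0
a=cv2.resize(s[225:400,290:500],(480,400),interpolation=cv2.INTER_CUBIC); im[:400,:480]=a
b=cv2.resize(t[190:300,150:270],(315,290),interpolation=cv2.INTER_CUBIC); im[:290,485:800]=b
cv2.imwrite("pics/p7.png",im)
```

```text
[484.79979091 280.77840612  93.96326728] [-3.14130296e+00 -1.20938551e-03  1.13585902e-01] 0.16540953230183672 [ 0.73085124  1.08016954 -0.92057841]
```

View pics/p7.png

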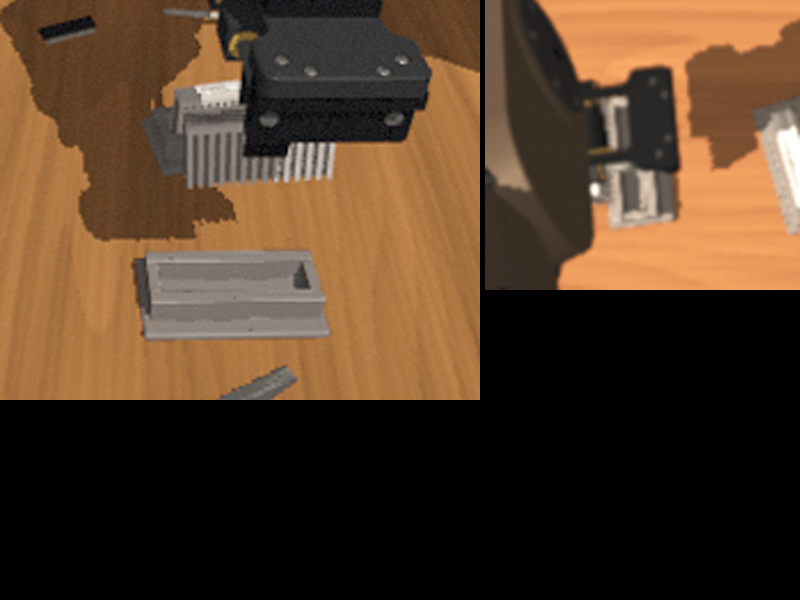

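The last picture shows the module held at the fingertips over the cradle. Its lower near edge runs from about side pixel (371.8,306.8) to (435.7,302.9), with the slot below. Now I work out the offset and tilt.

```bash
cat > held.py <<'E'
from h import *
import sys
def held(s,e,yaw,tip2bot_guess=None,r0=290,r1=318,c0=372,c1=436):
    X=np.array([np.cos(yaw),np.sin(yaw),0]);Y=np.array([-np.sin(yaw),np.cos(yaw),0])
    hsv=cv2.cvtColor(s,cv2.COLOR_BGR2HSV); wood=(hsv[...,1]>100).astype(float)
    O=np.array([e[0],e[1],0]); P=[]
    for c in range(c0,c1):
        col=wood[r0:r1,c]; k=np.argmax(np.convolve(col,[1,1,1],'valid')==3); 
        o,d=ray("side",(c,r0+k-0.5)); t=((O+8*Y-o)@Y)/(d@Y); q=o+t*d; P.append((c,r0+k,(q-O)@X,q[2]))
    return np.array(P)
if __name__=="__main__":
    s=cv2.imread("pics/s7.png"); P=held(s,(484.8,280.8),0.1136)
    print(P[::6].round(1)); i=slice(3,-3); f=np.polyfit(P[i,2],P[i,3],1); print("tilt",f[0],"z at tool",f[1])
    hsv=cv2.cvtColor(s,cv2.COLOR_BGR2HSV); g=cv2.cvtColor(s,cv2.COLOR_BGR2GRAY)
    for r in(292,297,300): print(r,list(zip(range(366,376),g[r,366:376].tolist(),hsv[r,366:376,1].tolist())),list(zip(range(430,442),g[r,430:442].tolist(),hsv[r,430:442,1].tolist())))
E
python3 held.py
```

```text
[[372.  308.   38.  106.1]
 [378.  307.   30.5 107.8]
 [384.  305.   23.3 111.2]
 [390.  305.   15.7 111.1]
 [396.  306.    7.8 109.3]
 [402.  304.    0.6 112.7]
 [408.  303.   -6.8 114.4]
 [414.  305.  -14.9 110.8]
 [420.  304.  -22.3 112.4]
 [426.  302.  -29.4 115.9]
 [432.  302.  -37.1 115.8]]
tilt -0.08412840873557066 z at tool 111.62599859856684
292 [(366, 76, 35), (367, 80, 21), (368, 73, 27), (369, 82, 32), (370, 66, 36), (371, 78, 28), (372, 123, 28), (373, 138, 27), (374, 100, 20), (375, 74, 36)] [(430, 193, 24), (431, 159, 30), (432, 100, 37), (433, 116, 29), (434, 179, 26), (435, 185, 36), (436, 143, 99), (437, 130, 161), (438, 130, 159), (439, 128, 156), (440, 129, 154), (441, 130, 153)]
297 [(366, 72, 17), (367, 74, 26), (368, 73, 29), (369, 73, 40), (370, 60, 28), (371, 79, 25), (372, 128, 29), (373, 139, 29), (374, 100, 29), (375, 76, 38)] [(430, 183, 24), (431, 141, 34), (432, 96, 35), (433, 156, 30), (434, 189, 21), (435, 168, 63), (436, 133, 144), (437, 127, 157), (438, 128, 157), (439, 130, 159), (440, 126, 158), (441, 127, 159)]
300 [(366, 76, 40), (367, 78, 37), (368, 74, 41), (369, 73, 56), (370, 64, 49), (371, 75, 38), (372, 122, 31), (373, 138, 27), (374, 102, 33), (375, 72, 29)] [(430, 152, 33), (431, 85, 50), (432, 96, 21), (433, 180, 25), (434, 193, 23), (435, 155, 81), (436, 124, 160), (437, 129, 156), (438, 130, 158), (439, 129, 158), (440, 131, 157), (441, 128, 162)]
```

Run:
```python
from h import *
t=cv2.imread("pics/top0.png");g=cv2.cvtColor(t,cv2.COLOR_BGR2GRAY).astype(float)
yaw=np.radians(6.5);Y=np.array([-np.sin(yaw),np.cos(yaw),0]);X=np.array([np.cos(yaw),np.sin(yaw),0]);O=np.array([486.5,281.2,0])
def cross(r,a,b,sgn):
    v=g[r,a:b]*sgn; d=v[1:]-v[:-1]; i=np.argmax(d); 
    w=d.clip(0); lo=max(0,i-2); return a+0.5+(w[lo:i+3]*np.arange(lo,min(len(w),i+3))).sum()/w[lo:i+3].sum()
L=[];R=[]
for r in range(238,264):
    c=cross(r,196,206,-1); L.append((plane("top",(c,r),24)-O)@Y); c=cross(r,209,219,-1); R.append((plane("top",(c,r),24)-O)@Y)
print("left inner edge z24",np.median(L),np.std(L)," right outer edge",np.median(R),np.std(R))
s=cv2.imread("pics/side0.png");gs=cv2.cvtColor(s,cv2.COLOR_BGR2GRAY)
for c in(375,390,405):
    print(c,gs[330:378,c].tolist())
    print([ (r,round(float((plane("side",(c,r),24)-O)@Y),1),round(float((plane("side",(c,r),6)-O)@Y),1)) for r in range(332,378,3)])
```

```text
left inner edge z24 11.422854878687755 0.4409698836321957  right outer edge -17.59946462716931 0.5104454439696228
375 [105, 104, 108, 106, 111, 113, 116, 117, 131, 139, 99, 101, 102, 98, 98, 103, 100, 109, 115, 119, 116, 111, 103, 115, 115, 115, 122, 121, 96, 100, 98, 96, 102, 95, 102, 108, 117, 117, 113, 113, 124, 140, 108, 103, 105, 105, 105, 106]
[(332, -22.2, -37.2), (335, -16.9, -31.7), (338, -11.7, -26.3), (341, -6.6, -21.0), (344, -1.6, -15.7), (347, 3.4, -10.6), (350, 8.3, -5.5), (353, 13.1, -0.5), (356, 17.8, 4.4), (359, 22.5, 9.3), (362, 27.1, 14.1), (365, 31.6, 18.8), (368, 36.1, 23.4), (371, 40.5, 28.0), (374, 44.8, 32.5), (377, 49.1, 36.9)]
390 [112, 109, 114, 109, 117, 119, 118, 113, 119, 124, 102, 99, 100, 98, 97, 98, 101, 109, 116, 114, 116, 114, 103, 113, 115, 117, 117, 98, 99, 101, 101, 101, 96, 102, 95, 99, 116, 115, 113, 115, 127, 140, 101, 97, 112, 110, 112, 110]
[(332, -21.9, -36.9), (335, -16.6, -31.4), (338, -11.4, -26.0), (341, -6.3, -20.6), (344, -1.3, -15.4), (347, 3.7, -10.2), (350, 8.6, -5.2), (353, 13.4, -0.2), (356, 18.1, 4.8), (359, 22.8, 9.6), (362, 27.4, 14.4), (365, 31.9, 19.1), (368, 36.4, 23.7), (371, 40.8, 28.3), (374, 45.1, 32.8), (377, 49.4, 37.3)]
405 [110, 109, 110, 106, 102, 121, 115, 115, 116, 110, 98, 99, 101, 101, 102, 100, 97, 102, 117, 115, 115, 114, 116, 114, 117, 124, 131, 93, 98, 98, 97, 96, 95, 104, 118, 113, 113, 116, 112, 116, 132, 137, 97, 94, 110, 113, 110, 110]
[(332, -21.6, -36.6), (335, -16.3, -31.1), (338, -11.1, -25.7), (341, -6.0, -20.3), (344, -1.0, -15.1), (347, 4.0, -9.9), (350, 8.9, -4.8), (353, 13.7, 0.2), (356, 18.5, 5.1), (359, 23.1, 9.9), (362, 27.7, 14.7), (365, 32.3, 19.4), (368, 36.7, 24.1), (371, 41.1, 28.6), (374, 45.5, 33.2), (377, 49.7, 37.6)]
```

>>> move_arm(commands=[[[0.06,0,-1.5],[0.27,-2.4,0],0],[[0.06,0.05,-1.5],[0.27,-2.4,0],0],[[0,0,-1.5],[0,0,0],0],[[0,0,-1],[0,0,0],0],[[0,0,-0.5],[0,0,0],0],[[0,0,0],[0,0,0],0],[[0,0,0],[0,0,0],0]])

```text
t: 16.2
eef_pos: [485.9, 281.4, 33.6]
tcp_rot: [3.142, -0.085, 0.114]
ft_force: [0.6, 0.4, -1.7]
opening: 0.165
grip_force: 30.0
```

Run:
```python
from h import *
s=read_camera("side");t=read_camera("top");st=state();print(st["eef_pos"],st["tcp_rot"],st["opening"],st["ft_force"])
cv2.imwrite("pics/s8.png",s);cv2.imwrite("pics/t8.png",t)
g=cv2.cvtColor(s,cv2.COLOR_BGR2GRAY);h=cv2.cvtColor(s,cv2.COLOR_BGR2HSV)[...,1]
for c in(372,380,395,410,425,432): print(c,[f"{a}/{b}" for a,b in zip(g[310:356,c],h[310:356,c])][::2])
for r in(315,320,325): print(r,g[r,360:378].tolist(),g[r,426:444].tolist(),h[r,426:444].tolist())
```

```text
[485.86119253 281.49141912  33.75242582] [-3.14155376 -0.08523017  0.1140168 ] 0.16586774846659103 [-0.8958544  -0.51011839 -1.85698883]
372 ['114/25', '113/28', '123/31', '135/32', '105/36', '105/30', '99/27', '92/19', '82/35', '74/32', '72/23', '77/28', '85/26', '95/33', '84/23', '78/29', '76/35', '80/27', '76/40', '70/28', '116/29', '110/33', '139/36']
380 ['122/32', '122/26', '124/31', '136/29', '134/29', '136/30', '135/29', '123/30', '107/36', '100/40', '93/29', '87/30', '83/28', '70/31', '76/38', '77/35', '79/30', '79/33', '72/33', '68/18', '139/33', '123/35', '140/31']
395 ['118/30', '122/32', '83/32', '63/41', '22/32', '19/26', '27/43', '5/170', '19/26', '96/27', '105/32', '118/29', '128/30', '134/36', '75/33', '79/33', '77/37', '78/28', '78/31', '66/36', '99/36', '132/33', '138/33']
410 ['44/28', '45/22', '20/35', '24/76', '57/13', '71/18', '87/25', '24/20', '26/35', '32/31', '131/31', '115/33', '125/31', '83/23', '65/26', '93/41', '121/30', '120/34', '122/32', '137/32', '138/32', '142/31', '136/30']
425 ['51/5', '53/0', '37/33', '26/38', '27/72', '29/34', '27/26', '27/41', 
[... 371 characters left out ...]
 '139/120']
315 [67, 66, 65, 65, 70, 66, 68, 71, 65, 66, 117, 135, 135, 135, 132, 134, 136, 133] [22, 30, 25, 31, 30, 29, 25, 19, 25, 21, 24, 19, 16, 26, 21, 22, 27, 25] [32, 30, 62, 23, 38, 46, 70, 13, 58, 61, 20, 73, 54, 36, 94, 23, 9, 20]
320 [76, 70, 69, 68, 70, 65, 66, 68, 64, 77, 120, 140, 105, 79, 97, 130, 129, 93] [20, 21, 32, 19, 20, 7, 21, 12, 26, 17, 16, 12, 17, 20, 22, 26, 21, 10] [82, 70, 31, 111, 58, 96, 82, 128, 44, 102, 67, 102, 51, 89, 43, 36, 12, 116]
325 [71, 72, 67, 68, 63, 63, 67, 66, 62, 103, 132, 116, 86, 89, 122, 133, 101, 79] [30, 27, 22, 29, 33, 28, 29, 15, 27, 23, 31, 28, 28, 27, 33, 17, 30, 25] [16, 36, 43, 9, 29, 74, 17, 97, 18, 47, 8, 17, 34, 27, 15, 38, 41, 57]
```

Run:
```python
from h import *
yaw=.114;X=np.array([np.cos(yaw),np.sin(yaw),0]);Y=np.array([-np.sin(yaw),np.cos(yaw),0]);O=np.array([485.9,281.45,0])
s=cv2.imread("pics/s8.png").astype(int);g=s.mean(2)
def f(p):
    o,d=ray("side",p);k=((O+8*Y-o)@Y)/(d@Y);q=o+k*d;return ((q-O)@X).round(1),q[2].round(1)
for p in((380,335.5),(395,337.5),(402,337),(410,335.5)): print(p,f(p))
for r in(326,330,333): print(r,g[r,364:374].round().tolist(),g[r,424:436].round().tolist())
print([f((c,330)) for c in(368,369,370,371,427,428,429,430,431)])
for c in(386,392,398,404,416,420): print(c,g[328:346,c].round().tolist())
```

```text
(380, 335.5) (np.float64(21.4), np.float64(53.7))
(395, 337.5) (np.float64(0.7), np.float64(49.3))
(402, 337) (np.float64(-8.7), np.float64(50.2))
(410, 335.5) (np.float64(-19.1), np.float64(53.0))
326 [63.0, 67.0, 65.0, 65.0, 66.0, 108.0, 132.0, 106.0, 81.0, 90.0] [33.0, 23.0, 26.0, 25.0, 24.0, 36.0, 26.0, 18.0, 19.0, 18.0, 29.0, 18.0]
330 [65.0, 65.0, 62.0, 63.0, 80.0, 125.0, 133.0, 102.0, 72.0, 111.0] [118.0, 85.0, 108.0, 134.0, 118.0, 91.0, 90.0, 86.0, 85.0, 81.0, 84.0, 81.0]
333 [62.0, 65.0, 65.0, 63.0, 100.0, 128.0, 116.0, 88.0, 80.0, 124.0] [111.0, 116.0, 180.0, 179.0, 141.0, 124.0, 122.0, 120.0, 123.0, 124.0, 127.0, 124.0]
[(np.float64(38.5), np.float64(64.8)), (np.float64(37.1), np.float64(64.8)), (np.float64(35.8), np.float64(64.7)), (np.float64(34.5), np.float64(64.7)), (np.float64(-40.4), np.float64(63.5)), (np.float64(-41.7), np.float64(63.5)), (np.float64(-43.1), np.float64(63.4)), (np.float64(-44.4), np.float64(63.4)), (np.float64(-45.8), np.float64(63.4))]
386 [89.0, 94.0, 99.0, 102.0, 110.0, 115.0, 122.0, 124.0, 128.0, 116.0, 72.0, 83.0, 76.0, 75.0, 79.0, 75.0, 80.0, 80.0]
392 [131.0, 135.0, 135.0, 133.0, 129.0, 122.0, 113.0, 108.0, 108.0, 95.0, 72.0, 81.0, 74.0, 74.0, 81.0, 77.0, 76.0, 77.0]
398 [93.0, 94.0, 84.0, 79.0, 77.0, 72.0, 82.0, 85.0, 77.0, 81.0, 71.0, 81.0, 74.0, 75.0, 75.0, 91.0, 108.0, 99.0]
404 [44.0, 86.0, 114.0, 119.0, 122.0, 126.0, 131.0, 132.0, 129.0, 107.0, 94.0, 131.0, 119.0, 121.0, 119.0, 116.0, 119.0, 116.0]
416 [20.0, 65.0, 105.0, 92.0, 104.0, 102.0, 118.0, 126.0, 150.0, 138.0, 119.0, 109.0, 118.0, 122.0, 119.0, 116.0, 117.0, 122.0]
420 [26.0, 72.0, 114.0, 97.0, 96.0, 94.0, 93.0, 105.0, 134.0, 132.0, 133.0, 116.0, 119.0, 113.0, 94.0, 91.0, 73.0, 74.0]
```

>>> move_arm(commands=[[[0.2,0.1,0],[0,0,0],0],[[0,0,-0.7],[0,0,0],0],[[0,0,-0.7],[0,0,0],0],[[0,0,-0.6],[0,0,0],0],[[0,0,0],[0,0,0],0],[[0,0,0],[0,0,0],0]])

```text
t: 16.9
eef_pos: [487.3, 282.3, 12.8]
tcp_rot: [3.141, -0.084, 0.114]
ft_force: [-1.1, -0.2, -1.4]
opening: 0.163
grip_force: 30.0
```

Run:
```python
from h import *
s=read_camera("side");t=read_camera("top");st=state();print(st["eef_pos"],st["tcp_rot"],st["ft_force"].round(1))
cv2.imwrite("pics/s9.png",s);cv2.imwrite("pics/t9.png",t);g=s.astype(int).mean(2)
for c in(378,386,392,404,416): print(c,g[336:366,c].round().tolist())
# predicted rows: near bottom edge of module at z=30 and inner near wall edge z=24, for slot centre offsets
e=st["eef_pos"];yaw=.114;Y=np.array([-np.sin(yaw),np.cos(yaw),0])
print("module near bottom edge",[ (z,proj("side",np.array([e[0],e[1],0])+8*Y+[0,0,z]).round(1)) for z in(28,30,32)])
print("wall near inner/outer",[ (d,proj("side",np.array([486.5,281.2+d,0])+10.5*Y+[0,0,24]).round(1)) for d in(0,1,2)])
```

```text
[487.54132868 282.39323549  13.24355697] [ 3.14136726 -0.08446741  0.11412694] [-0.3 -0.7 -1.7]
378 [92.0, 92.0, 92.0, 84.0, 77.0, 77.0, 73.0, 77.0, 80.0, 81.0, 89.0, 90.0, 80.0, 68.0, 68.0, 72.0, 67.0, 69.0, 74.0, 66.0, 105.0, 145.0, 117.0, 119.0, 119.0, 118.0, 114.0, 118.0, 120.0, 133.0]
386 [122.0, 118.0, 108.0, 106.0, 99.0, 94.0, 93.0, 81.0, 77.0, 77.0, 76.0, 64.0, 70.0, 67.0, 70.0, 65.0, 71.0, 67.0, 67.0, 101.0, 139.0, 121.0, 116.0, 119.0, 116.0, 120.0, 116.0, 114.0, 115.0, 120.0]
392 [9.0, 13.0, 44.0, 83.0, 99.0, 104.0, 110.0, 116.0, 119.0, 126.0, 127.0, 116.0, 92.0, 68.0, 70.0, 74.0, 70.0, 71.0, 70.0, 73.0, 92.0, 124.0, 118.0, 114.0, 117.0, 114.0, 116.0, 115.0, 119.0, 137.0]
404 [84.0, 46.0, 15.0, 20.0, 19.0, 24.0, 26.0, 61.0, 94.0, 92.0, 99.0, 94.0, 84.0, 111.0, 140.0, 127.0, 79.0, 69.0, 73.0, 89.0, 114.0, 111.0, 121.0, 114.0, 116.0, 118.0, 115.0, 125.0, 141.0, 133.0]
416 [24.0, 27.0, 28.0, 29.0, 26.0, 33.0, 23.0, 69.0, 108.0, 100.0, 125.0, 134.0, 136.0, 135.0, 137.0, 137.0, 138.0, 131.0, 133.0, 147.0, 155.0, 108.0, 120.0, 115.0, 116.0, 116.0, 112.0, 119.0, 133.0, 137.0]
module near bottom edge [(28, array([392.5, 348.4])), (30, array([392.7, 347.4])), (32, array([392.8, 346.4]))]
wall near inner/outer [(0, array([393.2, 351.1])), (1, array([393.2, 351.8])), (2, array([393.3, 352.4]))]
```

Level and centred within about 1 mm, with the bottom edge at about 29 mm. Lowering into the slot while watching the force.

>>> move_arm(commands=[[[-0.05,0,-0.2],[0,0,0],0],[[0,0,-0.2],[0,0,0],0],[[0,0,-0.2],[0,0,0],0],[[0,0,-0.2],[0,0,0],0]])

```text
t: 17.4
eef_pos: [487.0, 282.3, 5.0]
tcp_rot: [3.141, -0.084, 0.114]
ft_force: [0.6, -0.4, -1.8]
opening: 0.165
grip_force: 30.0
```

>>> move_arm(commands=[[[0,0,-0.2],[0,0,0],0],[[0,0,-0.2],[0,0,0],0]])

```text
t: 17.6
eef_pos: [487.0, 282.3, 1.0]
tcp_rot: [3.141, -0.084, 0.114]
ft_force: [0.2, -0.3, -2.2]
opening: 0.163
grip_force: 30.0
```

>>> move_arm(commands=[[[0,0,-0.2],[0,0,0],0],[[0,0,-0.2],[0,0,0],0],[[0,0,-0.2],[0,0,0],0]])

```text
t: 17.9
eef_pos: [486.9, 282.3, -5.0]
tcp_rot: [3.141, -0.084, 0.114]
ft_force: [0.2, 0.8, -1.9]
opening: 0.163
grip_force: 30.0
```

Bottom edge is about 11 mm up. Smaller steps now.

>>> move_arm(commands=[[[0,0,-0.1],[0,0,0],0],[[0,0,-0.1],[0,0,0],0],[[0,0,-0.1],[0,0,0],0]])

```text
t: 18.2
eef_pos: [487.0, 282.4, -7.9]
tcp_rot: [3.141, -0.084, 0.114]
ft_force: [-0.6, -1.1, -2.6]
opening: 0.168
grip_force: 30.0
```

>>> move_arm(commands=[[[0,0,-0.1],[0,0,0],0]])

```text
t: 18.3
eef_pos: [487.0, 282.4, -8.9]
tcp_rot: [3.141, -0.084, 0.114]
ft_force: [-0.3, 1.1, -1.7]
opening: 0.164
grip_force: 30.0
```

>>> move_arm(commands=[[[0,0,-0.08],[0,0,0],0]])

```text
t: 18.4
eef_pos: [486.9, 282.4, -9.5]
tcp_rot: [3.141, -0.084, 0.114]
ft_force: [-4.1, -1.8, 11.6]
opening: 0.167
grip_force: 30.0
```

Floor contact at 11.6 N. Releasing and retreating straight up.

>>> move_arm(commands=[[[0,0,0.03],[0,0,0],0.17],[[0,0,0],[0,0,0],0.25],[[0,0,0],[0,0,0],0.35],[[0,0,0],[0,0,0],0.4],[[0,0,0],[0,0,0],0.4],[[0,0,0],[0,0,0],0.4]])

```text
t: 19.0
eef_pos: [487.0, 282.3, -9.3]
tcp_rot: [3.141, -0.084, 0.114]
ft_force: [0.3, 0.8, 0.7]
opening: 0.399
grip_force: 0.0
```

>>> move_arm(commands=[[[0,0,0.5],[0,0,0],0.4],[[0,0,1],[0,0,0],0.4],[[0,0,2],[0,0,0],0.4],[[0,0,4],[0,0,0],0.4],[[0,0,5],[0,0,0],0.4],[[-1,-4.5,0],[0,0,0],0.4],[[-1,-4.5,0],[0,0,0],0.4],[[-1,-4.5,0],[0,0,0],0.4],[[-1,-4.5,0],[0,0,0],0.4],[[-1,-4.5,0],[0,0,0],0.4]])

```text
t: 20.0
eef_pos: [436.4, 55.9, 116.6]
tcp_rot: [3.141, -0.086, 0.115]
ft_force: [1.5, -0.8, 0.7]
opening: 0.402
grip_force: 0.0
```

Run:
```python
from h import *
t=read_camera("top");s=read_camera("side");st=state();print(st["t"],st["eef_pos"],st["ft_force"].round(1),st["opening"])
cv2.imwrite("pics/t10.png",t);cv2.imwrite("pics/s10.png",s);t0=cv2.imread("pics/top0.png");s0=cv2.imread("pics/side0.png")
for r in((188,215,228,285),(245,215,295,285)):
    m=mask(t,r,70,185)
    if m.sum(): print("top white",rect_world("top",big(m),50))
c=big(mask(s,(345,300,445,352),70,150)); print("side bright",cv2.boundingRect(c),rect_world("side",c,50))
print("spare diff side",cv2.absdiff(s,s0)[255:302,345:432].mean(),"top",cv2.absdiff(t,t0)[218:282,245:295].mean())
g=s.astype(int).mean(2)
for c in(360,372,384,396,408,420,432): print(c,g[310:360,c].round().astype(int).tolist())
for P in((446.8+0,278,50),(526.2,287,50)): print(proj("side",P))
```

```text
20.1 [435.97778416  53.58968591 116.51222081] [ 0.2  0.4 -0.9] 0.3969831275186426
top white ((481.5953369140625, 283.6529846191406), (103.45602416992188, 22.658557891845703), 6.623987197875977)
top white ((506.1513366699219, 152.93768310546875), (39.59025192260742, 29.69943618774414), 17.616069793701172)
side bright (365, 328, 62, 24) ((485.2967834472656, 292.7189636230469), (83.56965637207031, 37.220542907714844), 5.73744010925293)
spare diff side 5.413140947256868 top 42.169583333333335
360 [105, 106, 107, 109, 109, 107, 105, 108, 109, 110, 112, 110, 104, 112, 109, 109, 107, 106, 103, 105, 108, 109, 105, 108, 101, 52, 57, 59, 59, 66, 60, 64, 64, 65, 60, 70, 75, 75, 86, 97, 84, 93, 114, 118, 123, 115, 130, 138, 101, 101]
372 [108, 114, 110, 113, 112, 111, 110, 108, 109, 111, 107, 109, 107, 107, 108, 110, 107, 114, 160, 194, 192, 197, 162, 166, 144, 151, 169, 189, 174, 172, 170, 172, 172, 163, 166, 163, 152, 145, 143, 129, 120, 103, 102, 117, 118, 118, 125, 126, 101, 104]
384 [106, 109, 109, 111, 110, 110, 108, 110, 111, 112, 111, 112, 112, 111, 110, 111, 105, 126, 173, 191, 191, 198
[... 501 characters left out ...]
 199, 210, 208, 195, 188, 191, 188, 170, 162, 118, 125, 114, 78, 74, 74, 77, 80, 103, 115, 140, 135, 125, 120, 119, 127, 131, 99, 103, 100]
420 [109, 109, 110, 108, 109, 109, 113, 109, 105, 105, 106, 112, 108, 113, 105, 109, 107, 138, 183, 184, 148, 179, 201, 204, 191, 209, 190, 182, 170, 175, 166, 161, 154, 141, 126, 113, 115, 93, 95, 69, 92, 104, 124, 118, 122, 133, 141, 98, 104, 102]
432 [114, 115, 111, 107, 111, 109, 108, 108, 109, 109, 112, 108, 111, 113, 112, 109, 114, 111, 108, 114, 109, 110, 111, 103, 106, 109, 106, 103, 110, 108, 105, 109, 112, 108, 110, 108, 112, 109, 109, 108, 110, 109, 109, 107, 116, 128, 121, 109, 106, 106]
[423.20071977 332.60044881]
[364.74460455 333.22659412]
```

Run:
```python
from h import *
yaw=.1135;X=np.array([np.cos(yaw),np.sin(yaw),0]);Y=np.array([-np.sin(yaw),np.cos(yaw),0]);O=np.array([486.5,282.2,0])
for z in(47,50,53): print(z,[proj("side",O+a*X-8*Y+[0,0,z]).round(1).tolist() for a in(-40,0,40)], "near",proj("side",O+8*Y+[0,0,z]).round(1))
s=cv2.imread("pics/s10.png");g=s.astype(int).mean(2)
print(g[331,360:374].round().tolist(),g[331,418:432].round().tolist())
print([np.argmax(g[318:335,c]>140)+318 for c in range(370,424,4)])
st=state();print(st["t"],st["qvel"].round(3))
```

```text
47 [[421.4, 329.2], [392.7, 329.5], [363.8, 329.8]] near [394.9 339.1]
50 [[421.7, 327.7], [392.9, 328.0], [364.0, 328.3]] near [395.2 337.6]
53 [[422.1, 326.2], [393.2, 326.5], [364.1, 326.8]] near [395.5 336.1]
[109.0, 103.0, 107.0, 102.0, 105.0, 93.0, 139.0, 161.0, 173.0, 170.0, 177.0, 187.0, 197.0, 194.0] [182.0, 171.0, 179.0, 184.0, 179.0, 144.0, 145.0, 129.0, 111.0, 112.0, 110.0, 108.0, 108.0, 110.0]
[np.int64(328), np.int64(328), np.int64(328), np.int64(328), np.int64(328), np.int64(328), np.int64(328), np.int64(328), np.int64(328), np.int64(328), np.int64(328), np.int64(328), np.int64(328), np.int64(328)]
20.1 [ 0.09   0.021 -0.047 -0.     0.006  0.111]
```

The module stands level, with its top at 50 mm (row 328 as predicted) and within about 3 mm of the slot's centre. I let the arm settle, then hand in.

>>> move_arm(commands=[[[0,0,1],[0,0,0],0.4],[[0,0,0],[0,0,0],0.4],[[0,0,0],[0,0,0],0.4]])

```text
t: 20.4
eef_pos: [437.4, 58.4, 126.3]
tcp_rot: [3.141, -0.086, 0.116]
ft_force: [-0.5, 0.8, -0.6]
opening: 0.402
grip_force: 0.0
```

```bash
python3 -c "
from cell import env
print(env.job_done())"
```

```text
the job is handed in; nothing more can be done
None
```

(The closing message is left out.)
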